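Sort last bushes through the sloping gauge

TASK

Sort the three loose brass bushes by trying them in the bores of the sloping gauge: let each one slide right through the narrowest bore that it will pass, down into the compartment below. The one that is stopped at the mouth of the wide bore as well passes neither: after trying it there, stand it upright in the reject tray beside the old steel reject. Leave everything else on the bench where it is.

Things in the scene. Friction and masses are not known exactly. Their poses are not given: they have to be found in the camera images.
- bush_a: one of three brass bushes (plain tubes, to be handled as solid cylinders) 70 mm long, standing upright at the start; outer diameters are 23, 29 and 35 mm, one bush of each; which one this is has to be found out by the fit. 2 mm chamfers at both ends, about 0.14 kg. Origin at the centre of the end that stands on the bench, z along its axis
- bush_b: one of three brass bushes (plain tubes, to be handled as solid cylinders) 70 mm long, standing upright at the start; outer diameters are 23, 29 and 35 mm, one bush of each; which one this is has to be found out by the fit. 2 mm chamfers at both ends, about 0.14 kg. Origin at the centre of the end that stands on the bench, z along its axis
- bush_c: one of three brass bushes (plain tubes, to be handled as solid cylinders) 70 mm long, standing upright at the start; outer diameters are 23, 29 and 35 mm, one bush of each; which one this is has to be found out by the fit. 2 mm chamfers at both ends, about 0.14 kg. Origin at the centre of the end that stands on the bench, z along its axis
- gauge: fixed sloping gauge: green box 155 mm deep (x), 140 wide (y), top a 20 mm steel plate rising from 72 mm high at the near side (-x) to 161 at the far side; clear far wall. Two bores side by side through the plate, each over its own closed compartment (62 mm wide, x -66 to +81, wall between at y = 0, floor 5 mm up). Origin on the bench below the line of the two mouths, z up; yaw up to 0.3
- bore_narrow (a point): centre of the mouth of the narrow bore on the plate's upper face, 112 mm above the bench, at gauge y +34 mm. Bore diameter 26 mm, 20 mm long, 2 mm chamfer. Axes are the gauge's (z up); the bore leans 30 degrees from vertical towards the gauge's -x: inward is (0.5, 0, -0.866) in these axes
- bore_wide (a point): centre of the mouth of the wide bore, diameter 32 mm, at gauge y -34 mm; all else as bore_narrow
- reject_tray: fixed open dark steel tray, 90 mm (x) by 130 mm (y) outside, walls 4 mm thick and 22 mm high, floor 4 mm thick; origin on the bench under its centre
- bush_a_mid (a point): middle of bush_a, 35 mm along its axis from its origin
- bush_b_mid (a point): middle of bush_b, 35 mm along its axis from its origin
- bush_c_mid (a point): middle of bush_c, 35 mm along its axis from its origin
- old_reject: bystander: a steel bush, 40 mm diameter, 50 mm tall, standing in the -y half of the reject tray; origin at its foot
- glue_tin: bystander: upright can, 54 mm diameter, 85 mm tall, origin at its foot
- thread_spool: bystander: upright wooden spool, 38 mm diameter, 45 mm tall, origin at its foot
- oilstone: bystander: flat stone 120 mm (x) by 40 mm (y) by 22 mm high, origin under its centre
- hammer: bystander: hammer lying along its x, 260 mm long, under 45 mm high
- awl: bystander: awl lying along its x, 180 mm long, under 35 mm high
- shoe_last: bystander: green plastic shoe last, 240 mm (x) by 80 mm, 95 mm high, origin under its middle
Things that resemble listed ones, but are neither listed nor needed, are in the scene too. What is shaped like the bush_c but pink is not meant.

How it is judged (in metres and radians):
On the way:
1. the largest bush has been tried: its end rests against the mouth of the wide bore ((distance between bush_b and bore_wide below 0.014 m or (distance between bush_b_mid and bore_wide below 0.049 m and distance between bush_b and bore_wide above 0.06 m)) and contact force between bush_b and gauge above 0.3 N), for 0.04 s.
At the end, for the whole second after the job is handed in: 23 mm bush at rest in the compartment under the narrow bore, 29 mm bush in that under the wide bore (middle of the bush in its compartment, under 55 mm above the bench); 35 mm bush standing at rest on the floor of the reject tray, upright within 0.1 rad (x of bush_c_mid in the frame of gauge between -0.07 and 0.085 m and y of bush_c_mid in the frame of gauge between 0.002 and 0.07 m and z of bush_c_mid in the frame of gauge between 0.005 and 0.055 m and linear speed of each of bush_c, bush_a, bush_b below 0.02 m/s and angular speed of each of bush_c, bush_a, bush_b below 0.3 rad/s and x of bush_a_mid in the frame of gauge between -0.07 and 0.085 m and y of bush_a_mid in the frame of gauge between -0.07 and -0.002 m and z of bush_a_mid in the frame of gauge between 0.005 and 0.055 m and x of bush_b in the frame of reject_tray between -0.041 and 0.041 m and y of bush_b in the frame of reject_tray between -0.061 and 0.061 m and z of bush_b in the frame of reject_tray between -0.003 and 0.01 m and angle between bush_b's own z axis and vertical below 0.1 rad); the robot touches nothing.
It fails at once if a bystander was shifted by more than 30 mm or toppled (distance of any of old_reject, glue_tin, thread_spool, oilstone, hammer, awl, shoe_last from where it was at the start of the episode above 0.03 m or angle between any of old_reject, glue_tin, thread_spool's own z axis and vertical above 0.5 rad).
It also fails if it takes over 72 s, if anything falls off the work surface, if the arm or the gripper's body presses on something with over 40 N, if the wrist force passes 120 N, or if a joint passes its speed limit or range.

ROBOT

A 6-joint arm with a two-finger parallel gripper is mounted at the origin on the work surface. World frame = base frame: x ahead of the robot, y to its left, z up, the work surface at z = 0. Lengths are in mm, angles in degrees, forces in N, time in s.
With the tool pointing down it reaches from about 300 to 850 mm from the base axis. Payload 4.2 kg.
Tool frame: the origin (TCP) lies between the finger pads; the fingertips stand 22 mm ahead of it and the grasp point (between the pads) lies 3 mm ahead of it; z points along the fingers, y is the direction in which the jaws open and shut (so a half turn about z gives the same grasp; the last joint's range is limited). The gripper opens to 91 mm and grips with 3 to 60 N. Pads are 32 mm wide; open, the fingers measure 118 mm over their backs; the gripper's body (76 mm by 178 mm) begins 60 mm behind the grasp point.
Start: joints at [-1.146, 18.312, 89.639, -0, 72.044, -1.146], TCP at [575.014, 0, 235.976] pointing down, gripper open.
Joint ranges: [-177.97, 177.97], [-48.28, 115.42], [12.27, 149.76], [-77.06, 257.06], [2.81, 150.46], [-146.56, 146.56]. Speed limits (degrees/s): [147.25, 147.25, 180, 180, 180, 180].

INTERFACE

Orientations are given as [roll, pitch, yaw] about the fixed x, y, z axes, in that order (R = Rz(yaw) Ry(pitch) Rx(roll)).
In Python, from workcell import * gives the robot as it stands.
- The arm moves only by the shell command python3 -m jog 'ROWS' [OPENING] [FORCE]. ROWS is text: rows parted by semicolons, each of 6 numbers parted by spaces: the shift along the tool's x, y, z in units of 0.5 m (1.0 is 0.5 m), then the turn, a rotation vector about the tool's x, y, z in units of pi/2 rad (1.0 is pi/2 rad). A call has 1 to 20 rows; each row is the pose to reach, as a shift and turn from the pose measured when the call began, along the tool's axes at that moment; what a row does not reach only later rows make up. A row lasts 1/12 s, in which the tool goes at most 41.7 mm and 7.16 degrees, less where a joint would pass 70% of its speed; a pose out of reach is approached as far as the arm can. A call with a number of a shift or a turn outside -1 to 1 is refused whole. A call with a gripper value outside its range is refused whole. OPENING is the opening, from -1 (shut) to 1 (fully open), set as the call begins (- or left out, the last holds). The fingers move at their own pace and stop on an object; FORCE is the grip in N (left out, the last holds). Time passes only in rows, so rows that repeat a pose let the fingers close. It gives the time, the measured TCP pose, the force and the opening at its end, in the units of the state.
- state(): the state, without advancing time (a new reading comes with each control period).
- grab_frame(name): name is "scene" or "side" or "wrist"; returns the picture (400x640x3 uint8, red, green, blue); there is no depth.
- calibration(name): a dict with "mtx" (3x3 intrinsics, pixels), "rvec" (rotation vector, rad) and "tvec" (3), from world to camera coordinates, as OpenCV has them. Camera axes: x right, y down, z forward; pixel columns grow to the right and rows downward; lengths in mm; the calibration is good to about 2 mm. A picture is of the moment at which its call begins: read the wrist's pose just before it. calibration takes no time and is no camera call; for the wrist camera it gives the pose at the moment of the call.
- job_done(): hands the job in, once; it reports no verdict.
Trained networks look in the newest picture that a camera, given by its name, has taken for a name from the list of things; names that differ only in an ending like _2 or _b are one class to them, and where a whole thing is asked for, a point or a joint stands for the part that bears it (a point fixed in the world has none). Each returns a list of dicts, best first, with "confidence" (0 to 1); they miss things now and then, are a little off and sometimes report something else, mostly with a low value. They report only what shows in the picture. A call takes as long as a camera call. They do not tell look-alikes from the thing itself.
- spot_in(query, camera): "rect" ([left, top, right, bottom] in pixels, round what is visible of it).
- tip_of(query, camera): "location" ([column, row] in pixels: a listed point, or the origin of a listed thing).
The state is a dict: "time_s": time; "qpos": joint angles; "qvel": joint speeds; "effort": joint torques, N m; "ee_pos": TCP position; "ee_rot": TCP orientation; "force": force on the tool from outside, world axes, zero at the start; "torque": the same for the moment, N m; "gripper_width": finger opening in mm.
Only numpy, scipy, OpenCV 4.12 (cv2) and the standard library are available. Lean on these libraries where they do the work, as an engineer would, in place of code of your own. Each camera call takes 0.05 s, during which the arm holds its last target. There are 200 camera calls.

## Working session

There is one attempt and no reset: what is moved stays moved. The work goes in short steps, Python scripts to look and compute and a shell command to move; the robot and the scene stay as the last step left them, time stands still between calls to the robot, and variables do not carry over. Pictures are saved under pics/ and viewed, about 8 in all and at most 12, crops included, and the job is handed in when it is done.

```bash
mkdir -p pics; ls
cat > h.py <<'E'
from workcell import *
import numpy as np, cv2
from scipy.spatial.transform import Rotation as R
def cal(n):
    c=calibration(n);K=np.array(c['mtx'],float);Rm=cv2.Rodrigues(np.array(c['rvec'],float))[0];t=np.array(c['tvec'],float).ravel()
    return K,Rm,t
def ray(n,px,z):
    K,Rm,t=cal(n);d=Rm.T@np.linalg.solve(K,[px[0],px[1],1]);o=-Rm.T@t
    return o+d*(z-o[2])/d[2]
def proj(n,P):
    K,Rm,t=cal(n);p=(Rm@np.atleast_2d(P).T).T+t;p=p@K.T;return p[:,:2]/p[:,2:]
def save(n,f):
    im=grab_frame(n);cv2.imwrite('pics/'+f,im[:,:,::-1]);return im
E
python3 - <<'E'
from h import *
s=state();print(s)
ims=[save(n,n+'1.png') for n in('scene','side')]
for n in ('scene','side'):
    K,Rm,t=cal(n);print(n,'cam',-Rm.T@t,K[0,0])
    for q in ['bush_a','gauge','reject_tray','old_reject']:
        for d in spot_in(q,n)[:5]:print(n,q,np.round(d['rect']),round(d['confidence'],2))
    for q in ['bore_narrow','bore_wide','bush_a','gauge','reject_tray','old_reject']:
        for d in tip_of(q,n)[:5]:
            z=112 if 'bore' in q else 0
            print(n,q,np.round(d['location']),round(d['confidence'],2),np.round(ray(n,d['location'],z)))
E
```

```text
pics
{'time_s': 0.0, 'qpos': array([-1.14478528e+00,  1.83516590e+01,  8.97072551e+01, -9.79379624e-04,
        7.20447078e+01, -1.14643183e+00]), 'qvel': array([ 0.04703414, -0.01332586, -0.02813781,  0.11528685, -0.02166568,
        0.04608557]), 'effort': array([-5.01459035e-04, -4.12465632e+01, -2.31973493e+01,  7.28826877e-02,
        4.58198413e-02, -1.41870069e-04]), 'ee_pos': array([5.74520977e+02, 1.65809834e-02, 2.35114328e+02]), 'ee_rot': array([-1.79896380e+02, -1.14228323e-03,  9.00019483e+01]), 'force': array([ 0.78660491,  0.00973781, -0.25751481]), 'torque': array([ 0.02757911, -0.00816977,  0.02139024]), 'gripper_width': 91.11026025537784}
scene cam [1095.82164331 -332.07540781  706.83330235] 400.5100592011484
scene bush_a [345. 210. 362. 237.] 0.92
scene bush_a [299. 155. 315. 183.] 0.88
scene bush_a [371. 140. 383. 162.] 0.52
scene bush_a [389. 132. 400. 152.] 0.51
scene gauge [195. 206. 291. 303.] 0.82
scene gauge [330. 168. 352. 208.] 0.42
scene reject_tray [385. 155. 446. 198.] 0.98
scene old_reject [402. 162. 420. 188.] 0.67
scene bore_narrow [250. 217.] 0.7 [ 
[... 722 characters left out ...]
. 215. 310. 244.] 0.82
side bush_a [356. 280. 369. 306.] 0.59
side gauge [309. 134. 371. 210.] 0.86
side gauge [371. 178. 462. 196.] 0.66
side gauge [354. 254. 369. 281.] 0.65
side reject_tray [280. 287. 330. 340.] 0.68
side old_reject [293. 283. 317. 313.] 0.63
side bore_narrow [345. 167.] 0.8 [ 556. -143.  112.]
side bore_wide [347. 158.] 0.72 [ 556. -203.  112.]
side bush_a [361. 331.] 0.92 [471. 344.   0.]
side bush_a [302. 243.] 0.85 [642.  73.   0.]
side bush_a [393. 254.] 0.82 [413.  93.   0.]
side bush_a [364. 306.] 0.74 [471. 277.   0.]
side gauge [343. 199.] 0.77 [ 563. -156.    0.]
side reject_tray [304. 313.] 0.93 [593. 313.   0.]
side old_reject [303. 307.] 0.88 [598. 295.   0.]
```

Run:
```python
import cv2,numpy as np
a=cv2.imread('pics/scene1.png')[110:340,180:460];b=cv2.imread('pics/side1.png')[120:350,270:470]
f=lambda x,k:cv2.resize(x,None,fx=k,fy=k,interpolation=cv2.INTER_CUBIC)
a=f(a,1.66);b=f(b,1.66)
cv2.imwrite('pics/v1.png',np.hstack([a,b]))
```

```text
(no output)
```

View pics/v1.png

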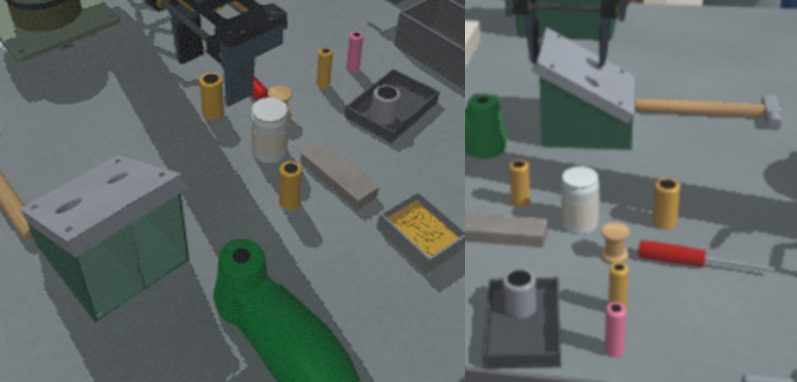

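Two brass bushes stand near (645,70) and (415,92). A third is near (471,278), with the pink look-alike at (471,345). The gauge's low side faces -x, with yaw near 0. Next I'll take the wrist view and the neighbours' positions.

Run:
```python
from h import *
s=state();Rt=R.from_euler('xyz',s['ee_rot'],degrees=True).as_matrix()
K,Rm,t=cal('wrist');o=-Rm.T@t;print('cam in tool',Rt.T@(o-s['ee_pos']),'axis',Rt.T@Rm[2],'xaxis',Rt.T@Rm[0],K[0])
grab_frame('scene');grab_frame('side');save('wrist','w1.png')
for q in ['glue_tin','thread_spool','oilstone','hammer','awl','shoe_last','bush_a']:
    for n in ('scene','side','wrist'):
        for d in tip_of(q,n)[:4]:
            if d['confidence']>.4: print(q,n,round(d['confidence'],2),np.round(ray(n,d['location'],0)[:2]))
```

```text
cam in tool [  81.36839669   -0.26634139 -150.09495902] axis [-2.89322585e-01 -2.11864642e-04  9.57231632e-01] xaxis [1.48765660e-03 9.99998668e-01 6.70973453e-04] [322.2983745    0.         318.21512289]
glue_tin scene 0.57 [539. 121.]
glue_tin side 0.71 [558. 103.]
glue_tin side 0.53 [422.  44.]
glue_tin wrist 0.63 [648. 150.]
thread_spool scene 0.52 [480. 188.]
thread_spool side 0.76 [487. 170.]
thread_spool wrist 0.58 [488. 173.]
oilstone scene 0.65 [651. 156.]
oilstone side 0.66 [652. 159.]
oilstone wrist 0.7 [649. 148.]
hammer scene 0.92 [ 349. -241.]
hammer side 0.78 [ 352. -240.]
awl scene 0.49 [377. 174.]
awl wrist 0.61 [364. 182.]
shoe_last scene 0.96 [802. -78.]
shoe_last side 0.95 [803. -76.]
shoe_last side 0.49 [366. 179.]
shoe_last wrist 0.84 [807. -83.]
shoe_last wrist 0.56 [421.  92.]
bush_a scene 0.92 [419.  92.]
bush_a scene 0.71 [476. 344.]
bush_a scene 0.68 [643.  63.]
bush_a scene 0.57 [488. 277.]
bush_a side 0.88 [414. 102.]
bush_a side 0.81 [472. 347.]
bush_a side 0.73 [471. 279.]
bush_a side 0.72 [637.  71.]
bush_a wrist 0.91 [420.  91.]
bush_a wrist 0.68 [641.  66.]
```

```bash
python3 -m jog '-0.08 0 0 0 0 0;-0.16 0 0 0 0 0;-0.24 0.02 -0.06 0 0 0;-0.30 -0.02 -0.1 0 0 0;-0.36 -0.1 -0.15 0 0 0;-0.36 -0.13 -0.15 0 0 0;-0.36 -0.13 -0.15 0 0 0;-0.36 -0.13 -0.15 0 0 0;-0.36 -0.13 -0.15 0 0 0'
```

```text
time_s: 3.05
ee_pos: [510.2, -179.8, 310.8]
ee_rot: [180.0, -0.0, 90.0]
force: [0.4, 0.0, 0.3]
gripper_width: 91.1
```

Run:
```python
from h import *
im=save('wrist','w2.png')
for q in ['bore_narrow','bore_wide']:
    for d in tip_of(q,'wrist')[:2]: print(q,d['location'],round(d['confidence'],2),np.round(ray('wrist',d['location'],112),1))
print(spot_in('gauge','wrist')[:1])
```

```text
bore_narrow [355.5, 140.4] 0.89 [ 549.8 -137.3  112. ]
bore_wide [359.5, 198.3] 0.77 [ 556.6 -201.8  112. ]
bore_wide [214.8, 202.2] 0.51 [ 393. -207.  112.]
[{'rect': [292.2, 94.5, 466.2, 247.0], 'confidence': 0.7}]
```

View pics/w2.png

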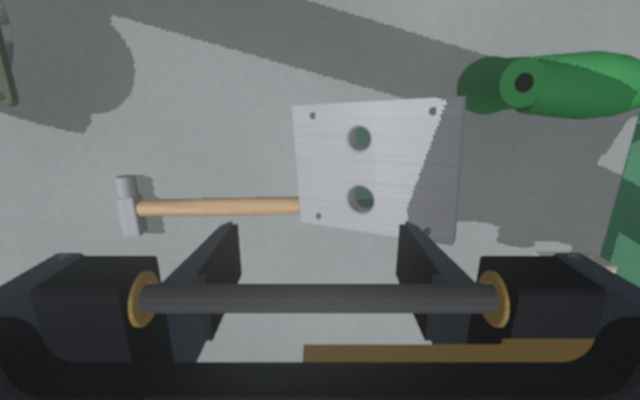

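The wrist view shows the gauge plate with corners near (293,106), (464,96), (455,243) and (300,222). The bore mouths are at about (360,138) and (361,198). I'll fit its pose.

Run:
```python
from h import *
from scipy.optimize import least_squares
im=cv2.imread('pics/w2.png')
M=np.array([[-69.3,70,72],[84.9,70,161],[84.9,-70,161],[-69.3,-70,72],[0,34,112],[0,-34,112]],float)
px=np.array([[293,106],[464,96],[455,243],[300,222],[360,138.5],[361,198]],float)
def W(p):
    c,s=np.cos(p[2]),np.sin(p[2]);return np.c_[M[:,0]*c-M[:,1]*s+p[0],M[:,0]*s+M[:,1]*c+p[1],M[:,2]]
f=lambda p:(proj('wrist',W(p))-px).ravel()
r=least_squares(f,[554,-168,0],x_scale=[1,1,.01]);print(r.x,np.round(f(r.x).reshape(-1,2),1))
np.save('g.npy',r.x)
def mouth(p,y,rad):
    a=np.linspace(0,2*np.pi,60);u=np.array([.866,0,.5]);L=np.c_[rad*np.cos(a)*.866,y+rad*np.sin(a),112+.5*rad*np.cos(a)]
    c,s=np.cos(p[2]),np.sin(p[2]);return np.c_[L[:,0]*c-L[:,1]*s+p[0],L[:,0]*s+L[:,1]*c+p[1],L[:,2]]
k=5;cr=cv2.resize(im[90:250,285:445],None,fx=k,fy=k,interpolation=cv2.INTER_CUBIC)[:600]
for y,rad in((34,13),(-34,16),(34,15),(-34,18)):
    q=(proj('wrist',mouth(r.x,y,rad))-[285,90])*k+k/2
    cv2.polylines(cr,[q.astype(int)],True,(0,0,255) if rad in(15,18) else (255,0,0),1)
cv2.imwrite('pics/v2.png',cr)
```

```text
[ 5.56507196e+02 -1.68569952e+02  6.32850659e-02] [[ 2.1  0.5]
 [-2.2  0.9]
 [-2.6 -0.9]
 [ 3.9 -2.2]
 [-0.1 -0.6]
 [ 0.3  0.9]]
```

View pics/v2.png

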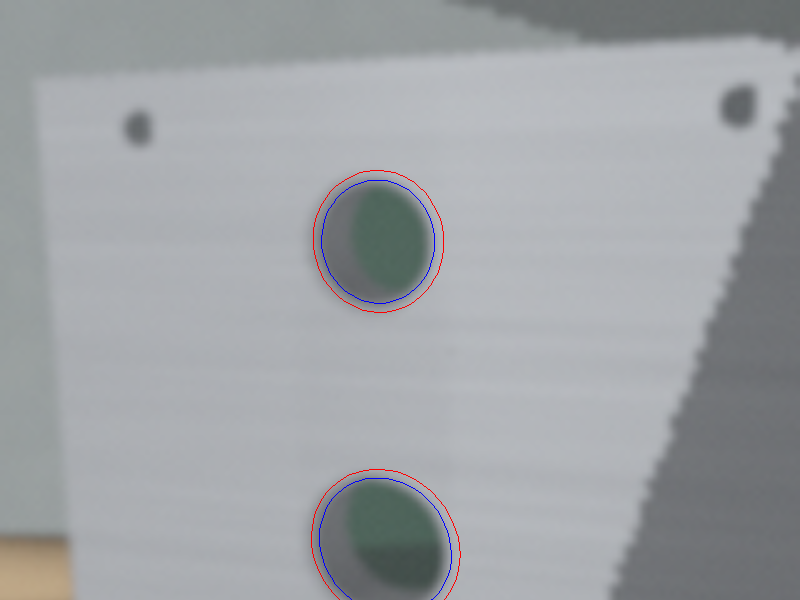

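The overlay matches both bores to about 1 mm, with yaw 0.063. Now I'll go to the fat bush near (419,91) and look at it from the hover position.

```bash
cat >> h.py <<'E'
def go(P,Rd=None):
    "print tool-frame shift and turn for jog, to reach TCP P and orientation Rd"
    s=state();Rt=R.from_euler('xyz',s['ee_rot'],degrees=True).as_matrix()
    d=Rt.T@(np.array(P)-s['ee_pos'])/500
    v=R.from_matrix(Rt.T@Rd).as_rotvec()/(np.pi/2) if Rd is not None else np.zeros(3)
    print('ROW',np.round(np.r_[d,v],4))
DOWN=R.from_euler('xyz',[180,0,90],degrees=True).as_matrix()
def tilt():
    x,y,w=np.load('g.npy');c,s=np.cos(w),np.sin(w);z=np.array([.5*c,.5*s,-.8660254]);gx=np.array([-s,c,0])
    return np.c_[gx,np.cross(z,gx),z]
def bore(n):
    x,y,w=np.load('g.npy');l=34 if n=='n' else -34
    return np.array([x-l*np.sin(w),y+l*np.cos(w),112])
def tops(name=None):
    "bush positions seen by wrist: network plus outline centre"
    im=grab_frame('wrist')
    if name: cv2.imwrite('pics/'+name,im[:,:,::-1])
    for q,z in(('bush_a',0),('bush_a_mid',35)):
        for d in tip_of(q,'wrist')[:4]:
            if d['confidence']>.35: print(q,np.round(d['location']),round(d['confidence'],2),np.round(ray('wrist',d['location'],z)[:2],1))
    for d in spot_in('bush_a','wrist')[:3]: print(np.round(d['rect'],1),round(d['confidence'],2))
E
python3 -m jog '0.08 -0.03 0 0 0 0;0.16 -0.06 0 0 0 0;0.24 -0.09 0.03 0 0 0;0.32 -0.12 0.06 0 0 0;0.4 -0.16 0.1 0 0 0;0.46 -0.182 0.122 0 0 0;0.46 -0.182 0.122 0 0 0;0.46 -0.182 0.122 0 0 0;0.46 -0.182 0.122 0 0 0'
python3 -c "
from h import *
tops('w3.png')"
```

```text
time_s: 4.0
ee_pos: [419.8, 51.0, 249.4]
ee_rot: [-180.0, 0.0, 90.2]
force: [-0.4, -0.5, 0.6]
gripper_width: 91.3
bush_a [500. 158.] 0.89 [646.8  65.2]
bush_a [320. 137.] 0.57 [422.4  90. ]
bush_a_mid [513. 162.] 0.92 [642.7  65.4]
[302.2 125.1 339.6 159.6] 0.82
[487.3 148.1 546.1 184.3] 0.62
```

View pics/w3.png

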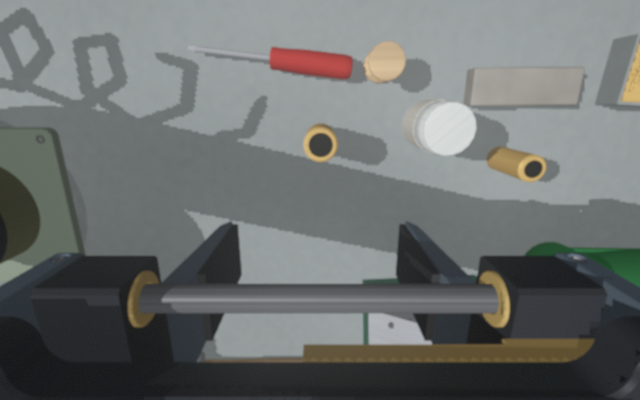

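The fat bush's top centre is at (320,145), the medium one's at (533,169), and the tin lid is at (447,128).

Run:
```python
from h import *
for p,z in(((320.5,145),70),((533,169),70),((447,128),85),((386,62),45)): print(p,ray('wrist',p,z)[:2])
p=ray('wrist',(320.5,145),70); go([p[0],p[1],56-0],DOWN)
```

```text
(320.5, 145) [422.22169789  88.97467784]
(533, 169) [643.18593529  64.45397066]
(447, 128) [543.09097024 107.20680969]
(386, 62) [488.87583288 169.98196   ]
ROW [ 7.840e-02  3.800e-03  3.876e-01  0.000e+00 -2.000e-04 -2.000e-04]
```

```bash
python3 -m jog '0.04 0.002 0.06 0 0 0;0.078 0.004 0.13 0 0 0;0.078 0.004 0.2 0 0 0;0.078 0.004 0.28 0 0 0;0.078 0.004 0.34 0 0 0;0.078 0.004 0.387 0 0 0;0.078 0.004 0.387 0 0 0;0.078 0.004 0.387 0 0 0;0.078 0.004 0.387 0 0 0'
python3 -m jog '0 0 0 0 0 0;0 0 0 0 0 0;0 0 0 0 0 0;0 0 0 0 0 0;0 0 0 0 0 0;0 0 0 0 0 0;0 0 0 0 0 0;0 0 0 0 0 0;0 0 0 0 0 0' -1 20
python3 - <<'E'
from h import *
T=tilt();b=bore('w');print(b)
# bush end is 56 ahead of TCP when gripped
for h in (60,5): go(b-T[:,2]*(56+h),T)
E
```

```text
time_s: 4.95
ee_pos: [424.0, 88.5, 57.5]
ee_rot: [179.8, -0.1, 89.9]
force: [0.2, -0.4, -0.4]
gripper_width: 91.2
time_s: 5.7
ee_pos: [423.7, 88.5, 57.5]
ee_rot: [179.9, -0.0, 89.9]
force: [-0.3, -0.0, 0.2]
gripper_width: 34.7
[ 558.65745268 -202.50189007  112.        ]
ROW [-0.5889  0.1555 -0.3101 -0.3319  0.0103 -0.0403]
ROW [-0.5854  0.2102 -0.2148 -0.3319  0.0103 -0.0403]
```

Width 34.7 mm, so this is the 35 mm bush (bush_b). Next I'll carry it to above the wide bore.

```bash
python3 -m jog '0 0 -0.08 0 0 0;0 0 -0.16 0 0 0;0 0 -0.24 -0.07 0 0;0 0 -0.31 -0.15 0 0;-0.08 0 -0.33 -0.22 0 0;-0.16 0.02 -0.33 -0.3 0.01 -0.01;-0.24 0.05 -0.33 -0.332 0.01 -0.04;-0.32 0.08 -0.33 -0.332 0.01 -0.04;-0.4 0.1 -0.33 -0.332 0.01 -0.04;-0.48 0.13 -0.33 -0.332 0.01 -0.04;-0.55 0.15 -0.32 -0.332 0.01 -0.04;-0.589 0.1555 -0.31 -0.332 0.0103 -0.0403;-0.589 0.1555 -0.31 -0.332 0.0103 -0.0403;-0.589 0.1555 -0.31 -0.332 0.0103 -0.0403;-0.589 0.1555 -0.31 -0.332 0.0103 -0.0403;-0.589 0.1555 -0.31 -0.332 0.0103 -0.0403'
python3 - <<'E'
from h import *
T=tilt();b=bore('w');go(b-T[:,2]*57.5,T)
im=save('wrist','w4.png')
cv2.imwrite('pics/v4.png',cv2.resize(im[100:300,200:460,::-1],None,fx=3,fy=3))
E
```

```text
time_s: 7.03
ee_pos: [500.0, -205.4, 211.6]
ee_rot: [150.1, -0.1, 93.6]
force: [-0.1, 0.2, -1.9]
gripper_width: 34.7
ROW [-0.0019  0.0023  0.1163 -0.001  -0.001  -0.0002]
```

View pics/v4.png

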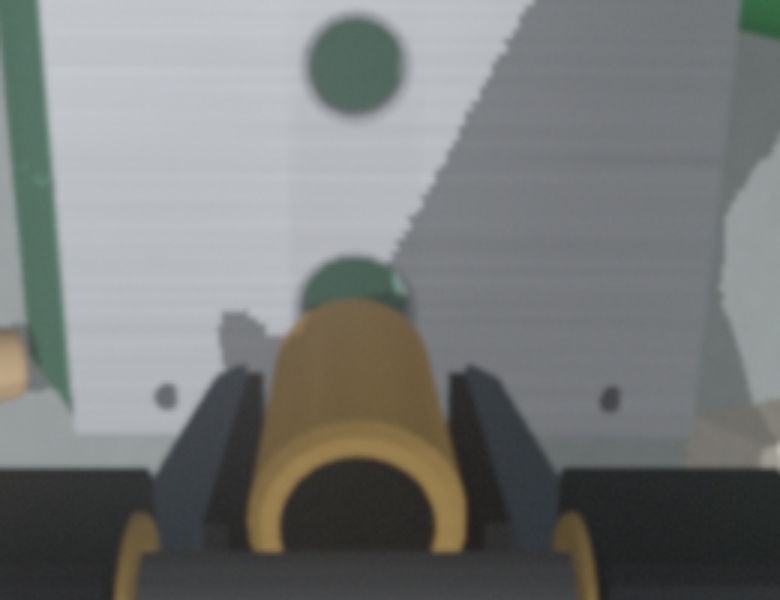

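Held bush and wide bore line up (column ~353 against 355 in the crop). Now I'll press it gently on the mouth.

```bash
python3 -m jog '-0.001 0.001 0.06 0 0 0;-0.002 0.0023 0.1 0 0 0;-0.002 0.0023 0.11 0 0 0;-0.002 0.0023 0.113 0 0 0;-0.002 0.0023 0.115 0 0 0;-0.002 0.0023 0.117 0 0 0;-0.002 0.0023 0.117 0 0 0'; python3 -m jog '0 0 0.001 0 0 0;0 0 0.002 0 0 0;0 0 0.003 0 0 0;0 0 0.004 0 0 0;0 0 0.004 0 0 0'
```

```text
time_s: 7.67
ee_pos: [530.3, -203.8, 163.0]
ee_rot: [150.0, -0.0, 93.7]
force: [-1.1, 0.7, 0.6]
gripper_width: 34.8
time_s: 8.08
ee_pos: [530.8, -204.2, 162.7]
ee_rot: [149.9, 0.1, 93.7]
force: [-9.5, -1.0, 9.9]
gripper_width: 34.4
```

About 13 N of contact at the wide mouth and the bush did not go in, so that trial is done. Now I'll back off and look at the tray.

```bash
python3 -c "
from h import *
go([590,262,230],DOWN)"
python3 -m jog '0 0 -0.06 0 0 0;0 0 -0.13 0 0 0;0 0 -0.2 0 0 0;0 0 -0.25 0.05 0 0;0 0 -0.25 0.12 0 0;0.08 0 -0.25 0.2 0 0;0.16 0 -0.25 0.25 0 0;0.24 0 -0.25 0.3 0 0;0.24 0 -0.25 0.3 0 0'
python3 -c "
from h import *
go([590,262,230],DOWN)"
```

```text
ROW [ 0.9225  0.2229 -0.0279  0.3343 -0.0101  0.0407]
time_s: 8.83
ee_pos: [462.3, -81.6, 271.1]
ee_rot: [176.9, -0.1, 94.2]
force: [0.8, -1.4, -0.7]
gripper_width: 34.7
ROW [ 0.6664  0.3001  0.1001  0.0341 -0.0028  0.0467]
```

```bash
python3 -m jog '0.07 0.03 0 0.034 -0.003 0.047;0.14 0.06 0 0.034 -0.003 0.047;0.21 0.09 0.03 0.034 -0.003 0.047;0.28 0.12 0.05 0.034 -0.003 0.047;0.35 0.16 0.07 0.034 -0.003 0.047;0.42 0.19 0.09 0.034 -0.003 0.047;0.49 0.22 0.1 0.034 -0.003 0.047;0.56 0.25 0.1 0.034 -0.003 0.047;0.63 0.28 0.1 0.034 -0.003 0.047;0.666 0.3 0.1 0.034 -0.003 0.047;0.666 0.3 0.1 0.034 -0.003 0.047;0.666 0.3 0.1 0.034 -0.003 0.047;0.666 0.3 0.1 0.034 -0.003 0.047'
python3 -c "
from h import *
im=save('wrist','w5.png')
for q in ('reject_tray','old_reject'):
  for d in tip_of(q,'wrist')[:2]: print(q,d,ray('wrist',d['location'],0))
  print(spot_in(q,'wrist')[:1])"
```

```text
time_s: 9.92
ee_pos: [589.7, 260.9, 229.7]
ee_rot: [-180.0, 0.1, 90.0]
force: [-0.6, -1.1, -0.3]
gripper_width: 34.6
reject_tray {'location': [315.3, 119.3], 'confidence': 0.8} [585.99246176 322.39762769   0.        ]
reject_tray {'location': [237.9, 239.4], 'confidence': 0.72} [486.38814293 172.85243987   0.        ]
[{'rect': [261.8, 50.4, 365.3, 186.4], 'confidence': 0.78}]
old_reject {'location': [323.7, 147.9], 'confidence': 0.74} [595.99328777 289.86392518   0.        ]
[{'rect': [308.0, 132.0, 345.9, 171.8], 'confidence': 0.91}]
```

View pics/w5.png

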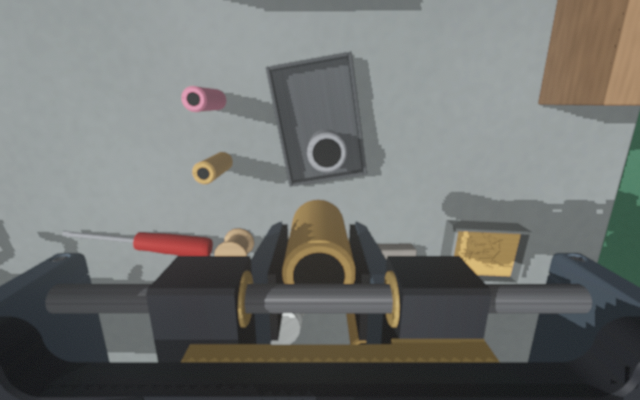

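The tray rim corners are at (268,69), (351,54), (365,170) and (291,184), with the old reject's top at (327,152). The small bush's top is at (204,173) and the pink one's at (194,99).

Run:
```python
from h import *
C=np.array([ray('wrist',p,22)[:2] for p in((268,69),(351,54),(365,170),(291,184))]);print(C.round(1));c=C.mean(0)
y=(C[0]+C[1]-C[2]-C[3])/2;L=np.linalg.norm(y);y/=L;print(c,L,np.linalg.norm(C[1]-C[0]),y)
o=ray('wrist',(327,152),50)[:2];print('old',o,(o-c)@y)
t=c+y*31;print('target',t,'dist',np.linalg.norm(t-o))
for p in((204,173),(194,99)):print(ray('wrist',p,70)[:2])
go([*t,115],DOWN);go([*t,63],DOWN)
```

```text
[[537.6 374.5]
 [623.2 388.8]
 [642.5 268.1]
 [558.4 251.8]]
[590.43032033 320.80838593] 123.32045040770679 86.72288309334692 [-0.16279793  0.98665943]
old [598.6240963  292.68742077] -29.079745274406736
target [585.38358446 351.39482831] dist 60.181981134998416
[477.39714402 275.06391709]
[475.33472283 344.49560564]
ROW [ 1.813e-01 -9.400e-03  2.308e-01  3.000e-04  1.000e-04 -1.100e-03]
ROW [ 1.813e-01 -9.400e-03  3.348e-01  3.000e-04  1.000e-04 -1.100e-03]
```

```bash
python3 -m jog '0.08 -0.004 0.03 0 0 0;0.15 -0.009 0.06 0 0 0;0.181 -0.0094 0.12 0 0 0;0.181 -0.0094 0.19 0 0 0;0.181 -0.0094 0.25 0 0 0;0.181 -0.0094 0.3 0 0 0;0.181 -0.0094 0.325 0 0 0;0.181 -0.0094 0.332 0 0 0;0.181 -0.0094 0.335 0 0 0;0.181 -0.0094 0.335 0 0 0;0.181 -0.0094 0.335 0 0 0'
python3 -m jog '0 0 0.001 0 0 0;0 0 0.002 0 0 0;0 0 0.003 0 0 0;0 0 0.003 0 0 0'
```

```text
time_s: 11.08
ee_pos: [586.6, 351.7, 65.0]
ee_rot: [179.8, -0.1, 89.9]
force: [0.3, 0.5, -0.8]
gripper_width: 34.6
time_s: 11.42
ee_pos: [586.8, 351.7, 64.0]
ee_rot: [179.7, -0.1, 89.9]
force: [-1.0, -0.5, -0.8]
gripper_width: 35.0
```

```bash
python3 -m jog '0 0 0.002 0 0 0;0 0 0.004 0 0 0;0 0 0.005 0 0 0;0 0 0.006 0 0 0;0 0 0.006 0 0 0;0 0 0.006 0 0 0'
```

```text
time_s: 11.92
ee_pos: [586.7, 351.8, 61.2]
ee_rot: [179.8, -0.1, 89.9]
force: [-1.3, 1.7, 2.3]
gripper_width: 34.4
```

Foot is on the floor, so I'll open and rise.

```bash
python3 -m jog '0 0 0 0 0 0;0 0 0 0 0 0;0 0 0 0 0 0;0 0 0 0 0 0;0 0 0 0 0 0;0 0 -0.02 0 0 0;0 0 -0.06 0 0 0;0 0 -0.13 0 0 0;0 0 -0.2 0 0 0;0 -0.04 -0.28 0 0 0;-0.05 -0.1 -0.32 0 0 0;-0.12 -0.15 -0.36 0 0 0;-0.19 -0.19 -0.36 0 0 0;-0.24 -0.22 -0.36 0 0 0;-0.24 -0.22 -0.36 0 0 0;-0.24 -0.22 -0.36 0 0 0' 0.5
python3 -c "
from h import *
tops('w6.png')"
```

```text
time_s: 13.25
ee_pos: [475.0, 230.5, 242.0]
ee_rot: [179.6, -0.2, 89.8]
force: [0.1, 0.6, 0.9]
gripper_width: 68.5
bush_a [316.  73.] 0.92 [475.1 345.5]
bush_a [416.  61.] 0.8 [588.2 358.2]
bush_a [318. 136.] 0.62 [477.8 275.3]
[305.9  53.6 327.1  89.1] 0.9
[307.5 125.6 330.4 155.3] 0.63
```

View pics/w6.png

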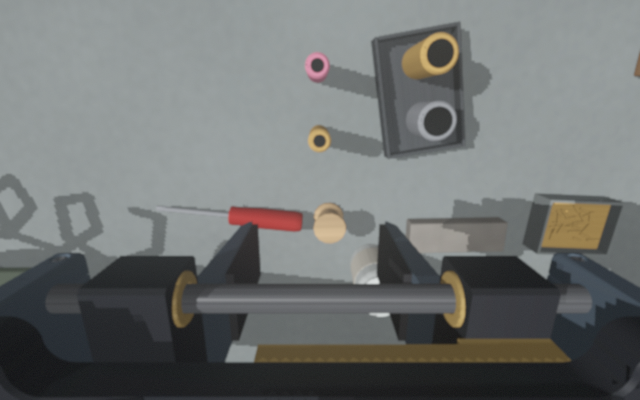

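bush_b stands upright in the tray beside the steel one. The small bush's top is at (319.5,140).

Run:
```python
from h import *
p=ray('wrist',(319.5,139.5),70);print(p); go([p[0],p[1],57],DOWN)
```

```text
[478.26490799 278.78270777  70.        ]
ROW [ 0.0915  0.0016  0.3673  0.0031 -0.0017 -0.0009]
```

```bash
python3 -m jog '0.04 0.002 0.05 0 0 0;0.088 0.002 0.12 0.003 -0.002 0;0.088 0.002 0.2 0.003 -0.002 0;0.088 0.002 0.28 0.003 -0.002 0;0.088 0.002 0.34 0.003 -0.002 0;0.088 0.002 0.368 0.003 -0.002 0;0.088 0.002 0.368 0.003 -0.002 0;0.088 0.002 0.368 0.003 -0.002 0;0.088 0.002 0.368 0.003 -0.002 0'
python3 -m jog '0 0 0 0 0 0;0 0 0 0 0 0;0 0 0 0 0 0;0 0 0 0 0 0;0 0 0 0 0 0;0 0 0 0 0 0;0 0 0 0 0 0;0 0 0 0 0 0;0 0 0 0 0 0' -1 20
python3 - <<'E'
from h import *
T=tilt();b=bore('n');print(b)
go(b-T[:,2]*(57.5+45),T)
E
```

```text
time_s: 14.2
ee_pos: [479.7, 278.1, 57.5]
ee_rot: [179.9, -0.0, 89.9]
force: [1.9, -0.3, -0.1]
gripper_width: 68.3
time_s: 14.95
ee_pos: [479.7, 278.1, 57.6]
ee_rot: [179.9, -0.0, 89.9]
force: [-0.2, 0.3, 1.2]
gripper_width: 22.3
[ 554.35694014 -134.63801462  112.        ]
ROW [-0.8317  0.0485 -0.2867 -0.3319  0.0104 -0.0401]
```

Width 22.3 mm, so this is the 23 mm bush (bush_c). It goes to the narrow bore.

```bash
python3 -m jog '0 0 -0.08 0 0 0;0 0 -0.16 0 0 0;0 0 -0.24 0 0 0;-0.05 0 -0.3 0 0 0;-0.13 0 -0.33 -0.05 0 0;-0.21 0 -0.33 -0.12 0 0;-0.29 0.01 -0.33 -0.2 0 -0.01;-0.37 0.02 -0.33 -0.27 0.01 -0.03;-0.45 0.03 -0.33 -0.332 0.01 -0.04;-0.53 0.03 -0.33 -0.332 0.01 -0.04;-0.61 0.04 -0.32 -0.332 0.01 -0.04;-0.69 0.045 -0.31 -0.332 0.01 -0.04;-0.77 0.048 -0.3 -0.332 0.01 -0.04;-0.832 0.0485 -0.287 -0.332 0.0104 -0.04;-0.832 0.0485 -0.287 -0.332 0.0104 -0.04;-0.832 0.0485 -0.287 -0.332 0.0104 -0.04;-0.832 0.0485 -0.287 -0.332 0.0104 -0.04;-0.832 0.0485 -0.287 -0.332 0.0104 -0.04'
python3 - <<'E'
from h import *
T=tilt();b=bore('n');go(b-T[:,2]*57.5,T)
im=save('wrist','w7.png')
k=3;v=cv2.resize(im[100:300,200:460,::-1],None,fx=k,fy=k)
# expected outline of the bush's far end, and of bore mouth
s=state();Rt=R.from_euler('xyz',s['ee_rot'],degrees=True).as_matrix()
a=np.linspace(0,2*np.pi,60)
for r,c,M in((11.5,s['ee_pos']+Rt@[0,0,55.5],Rt),(13,b,T)):
    P=c+(M@np.c_[r*np.cos(a),r*np.sin(a),0*a].T).T
    cv2.polylines(v,[((proj('wrist',P)-[200,100])*k+1).astype(int)],True,(0,0,255),1)
cv2.imwrite('pics/v7.png',v)
E
```

```text
time_s: 16.45
ee_pos: [502.8, -136.5, 200.6]
ee_rot: [150.0, -0.0, 93.7]
force: [-0.2, 0.2, -1.7]
gripper_width: 22.4
ROW [-0.0029  0.0008  0.0901 -0.0006 -0.001   0.0008]
```

View pics/v7.png

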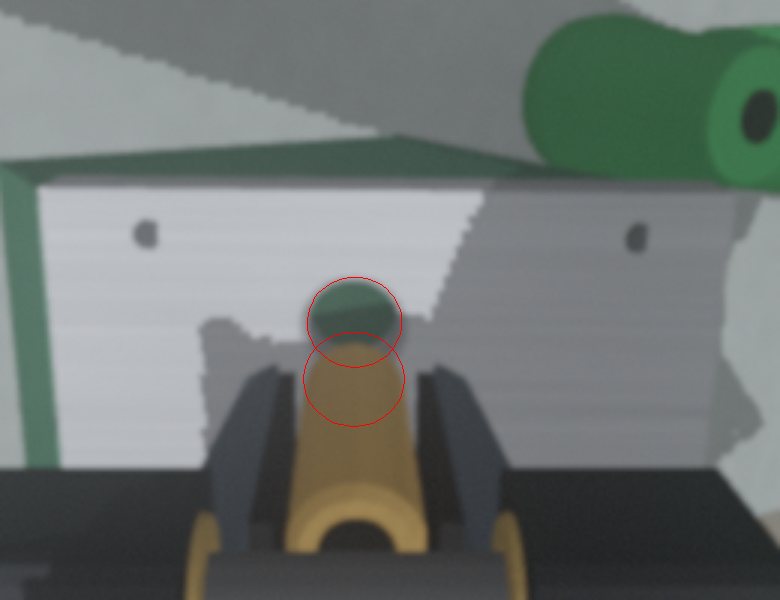

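Columns agree. The bush sits about 1 mm low along tool x relative to the bore, so I'll correct by that and go in gently.

```bash
python3 -m jog '-0.0005 0 0.04 0 0 0;-0.0005 0.0005 0.075 0 0 0;-0.0005 0.0005 0.088 0 0 0;-0.0005 0.0005 0.092 0 0 0;-0.0005 0.0005 0.096 0 0 0;-0.0005 0.0005 0.099 0 0 0;-0.0005 0.0005 0.1 0 0 0;-0.0005 0.0005 0.1 0 0 0'
python3 -c "
from h import *
T=tilt();b=bore('n');s=state();print(T.T@(s['ee_pos']+T[:,2]*57.5-b),T.T@s['force'])"
```

```text
time_s: 17.17
ee_pos: [528.3, -134.7, 158.2]
ee_rot: [150.0, -0.0, 93.8]
force: [0.1, 0.9, -1.3]
gripper_width: 22.3
[1.53729661 0.5696984  4.49309281] [ 0.91495313 -0.53702063  1.18751429]
```

It is 4.5 mm in with no force. I'll go deeper.

```bash
python3 -m jog '0 0 0.006 0 0 0;0 0 0.012 0 0 0;0 0 0.018 0 0 0;0 0 0.024 0 0 0;0 0 0.03 0 0 0;0 0 0.036 0 0 0;0 0 0.036 0 0 0;0 0 0.036 0 0 0'
python3 -c "
from h import *
T=tilt();b=bore('n');s=state();print(T.T@(s['ee_pos']+T[:,2]*57.5-b),T.T@s['force'])"
```

```text
time_s: 17.83
ee_pos: [537.4, -134.1, 142.3]
ee_rot: [150.0, -0.0, 93.8]
force: [0.1, 0.5, -0.6]
gripper_width: 22.5
[ 1.58549573  0.53921016 22.76861895] [ 0.48118486 -0.17444183  0.57042836]
```

```bash
python3 -m jog '0 0 0 0 0 0;0 0 0 0 0 0;0 0 0 0 0 0;0 0 0 0 0 0;0 0 0 0 0 0;0 0 0 0 0 0;0 0 -0.04 0 0 0;0 0 -0.1 0 0 0;0 0 -0.17 0 0 0;0 0 -0.2 0 0 0;0 0 -0.2 0 0 0' 0.5
python3 -c "
from h import *
im=save('wrist','w8.png')
cv2.imwrite('pics/v8.png',cv2.resize(im[80:300,200:460,::-1],None,fx=2,fy=2))
go([643,25,240],DOWN)"
```

```text
time_s: 18.75
ee_pos: [487.9, -138.3, 232.9]
ee_rot: [149.6, 0.2, 93.7]
force: [1.4, 0.1, -0.1]
gripper_width: 68.5
ROW [ 0.3049  0.2955  0.1504  0.3358 -0.0099  0.0408]
```

View pics/v8.png

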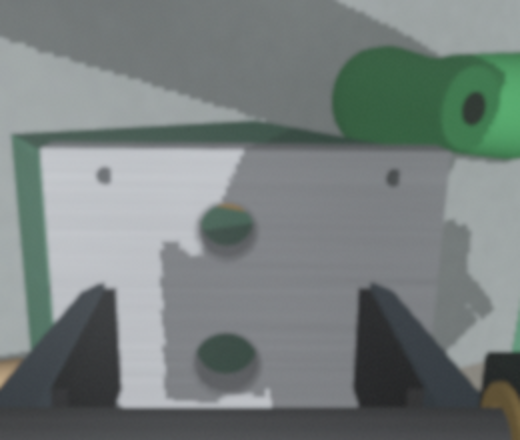

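The bush has gone through, and brass is visible below inside the narrow compartment. The last one is bush_a.

```bash
python3 -m jog '0 0 -0.05 0.05 0 0;0.06 0.05 -0.05 0.12 0 0.01;0.13 0.1 0 0.2 0 0.02;0.19 0.16 0.05 0.27 -0.005 0.03;0.25 0.22 0.1 0.336 -0.01 0.04;0.305 0.2955 0.15 0.336 -0.01 0.041;0.305 0.2955 0.15 0.336 -0.01 0.041;0.305 0.2955 0.15 0.336 -0.01 0.041;0.305 0.2955 0.15 0.336 -0.01 0.041;0.305 0.2955 0.15 0.336 -0.01 0.041'
python3 - <<'E'
from h import *
tops('w9.png')
im=cv2.imread('pics/w9.png');r=max([d for d in spot_in('bush_a','wrist')],key=lambda d:d['confidence'])['rect']
hsv=cv2.cvtColor(im,cv2.COLOR_BGR2HSV)
m=cv2.inRange(hsv,(12,110,60),(28,255,255));n,l,st,c=cv2.connectedComponentsWithStats(m)
for i in range(1,n):
    if 150<st[i,4]<4000: print(st[i],c[i])
# predicted outline centre for a bush at candidates
print(proj('wrist',[[643.2,64.5,70],[643.2,64.5,0]]));go([643.2,64.5,57.5],DOWN)
E
```

```text
time_s: 19.63
ee_pos: [642.3, 25.3, 237.9]
ee_rot: [-179.7, 0.0, 90.1]
force: [-0.0, -0.4, 0.5]
gripper_width: 68.3
bush_a [320. 141.] 0.74 [642.6  60.8]
bush_a_mid [320. 141.] 0.91 [643.   64.2]
[303.7 123.9 334.5 160.5] 0.59
[426  24  12  48 202] [431.49009901  47.91584158]
[441 271  23  57 522] [453.6954023  297.59195402]
[173 300  19  27 222] [180.21621622 316.2972973 ]
[[319.64988494 144.78390467]
 [319.42078966 137.302615  ]]
ROW [ 8.110e-02  2.000e-03  3.668e-01  2.000e-04  1.000e-04 -1.100e-03]
```

The prediction matches the box (rows 124 to 160), so y is about 64.

```bash
python3 -m jog '0.04 0.002 0.05 0 0 0;0.08 0.002 0.12 0 0 0;0.08 0.002 0.2 0 0 0;0.08 0.002 0.28 0 0 0;0.08 0.002 0.34 0 0 0;0.08 0.002 0.366 0 0 0;0.08 0.002 0.366 0 0 0;0.08 0.002 0.366 0 0 0;0.08 0.002 0.366 0 0 0'
python3 -m jog '0 0 0 0 0 0;0 0 0 0 0 0;0 0 0 0 0 0;0 0 0 0 0 0;0 0 0 0 0 0;0 0 0 0 0 0;0 0 0 0 0 0;0 0 0 0 0 0;0 0 0 0 0 0' -1 20
python3 -m jog '0 0 -0.08 0 0 0;0 0 -0.16 0 0 0;0 0 -0.24 0 0 0;0 -0.04 -0.32 -0.05 0 0;-0.02 -0.12 -0.36 -0.12 0 0;-0.06 -0.2 -0.4 -0.2 0 0;-0.12 -0.26 -0.4 -0.27 0 0;-0.18 -0.3 -0.4 -0.33 0 -0.04;-0.18 -0.3 -0.4 -0.33 0.01 -0.04;-0.18 -0.3 -0.4 -0.33 0.01 -0.04'
python3 - <<'E'
from h import *
T=tilt();b=bore('w');print(b)
go(b-T[:,2]*(57.5+45)+T[:,0]*1.5,T)
E
```

```text
time_s: 20.63
ee_pos: [644.3, 63.6, 59.9]
ee_rot: [179.8, -0.0, 89.9]
force: [-0.1, -0.3, 0.8]
gripper_width: 68.6
time_s: 21.38
ee_pos: [644.2, 63.7, 60.0]
ee_rot: [179.8, -0.0, 89.9]
force: [-1.7, -0.4, 0.8]
gripper_width: 28.5
time_s: 22.22
ee_pos: [488.3, -27.8, 258.2]
ee_rot: [150.2, 0.1, 93.4]
force: [-0.7, 0.0, -1.2]
gripper_width: 28.4
[ 558.65745268 -202.50189007  112.        ]
ROW [-0.3544 -0.0421  0.1086 -0.0025  0.0019 -0.0021]
```

Width 28.5 mm, so this is the 29 mm bush and the wide bore is its narrowest pass. The foot is 60 mm ahead of the TCP.

```bash
python3 -m jog '-0.08 -0.01 0 0 0 0;-0.16 -0.02 0.02 -0.002 0.002 -0.002;-0.24 -0.03 0.05 -0.002 0.002 -0.002;-0.31 -0.04 0.08 -0.002 0.002 -0.002;-0.3544 -0.042 0.1 -0.002 0.002 -0.002;-0.3544 -0.042 0.1 -0.002 0.002 -0.002;-0.3544 -0.042 0.1 -0.002 0.002 -0.002;-0.3544 -0.042 0.1 -0.002 0.002 -0.002'
python3 - <<'E'
from h import *
T=tilt();b=bore('w');go(b-T[:,2]*60+T[:,0]*1.5,T)
im=save('wrist','w10.png')
k=3;v=cv2.resize(im[100:300,200:460,::-1],None,fx=k,fy=k)
s=state();Rt=R.from_euler('xyz',s['ee_rot'],degrees=True).as_matrix()
a=np.linspace(0,2*np.pi,60)
for r,c,M in((14.5,s['ee_pos']+Rt@[0,0,58],Rt),(16,b,T)):
    P=c+(M@np.c_[r*np.cos(a),r*np.sin(a),0*a].T).T
    cv2.polylines(v,[((proj('wrist',P)-[200,100])*k+1).astype(int)],True,(0,0,255),1)
cv2.imwrite('pics/v10.png',v)
E
```

```text
time_s: 22.88
ee_pos: [505.4, -203.8, 204.1]
ee_rot: [150.1, -0.1, 93.7]
force: [1.2, 1.1, -1.2]
gripper_width: 28.5
ROW [-0.0013  0.0002  0.0928 -0.0012 -0.0009 -0.0001]
```

View pics/v10.png

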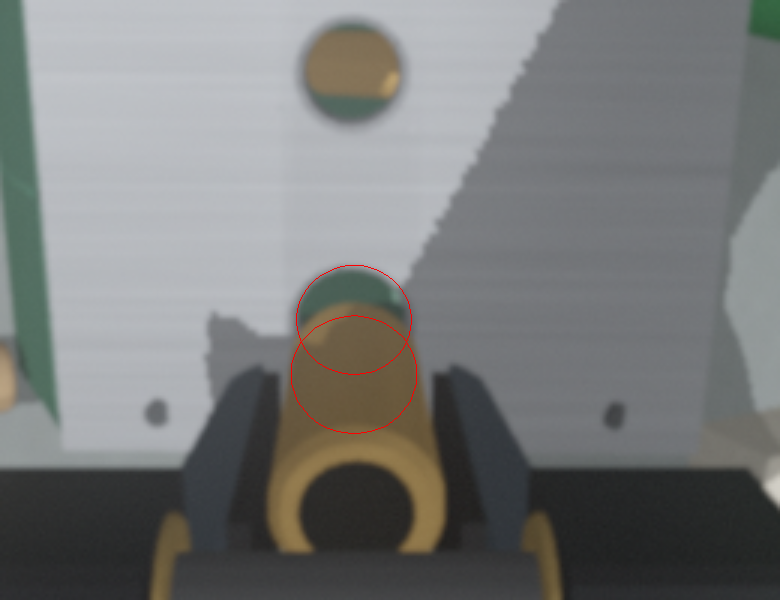

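The small bush lies flat in its compartment. The held bush looks about 3 mm off its expected row, so I'll check that against both ends.

Run:
```python
from h import *
s=state();Rt=R.from_euler('xyz',s['ee_rot'],degrees=True).as_matrix()
f=lambda p:(proj('wrist',s['ee_pos']+Rt@np.array(p,float))[0]-[200,100])*3+1
for dx in(-2,0,2,4):print(dx,'end edge',f([dx+14.5,0,58])[1],f([dx+12.5,0,60])[1],'ring upper edge r14.5',f([dx+14.5,0,-8])[1],'r12.5',f([dx+12.5,0,-10])[1])
```

```text
-2 end edge 324.36325472832357 329.90851210771575 ring upper edge r14.5 452.9924040543614 r12.5 469.91853890886125
0 end edge 315.95913169547157 321.6136231320618 ring upper edge r14.5 441.64720804587677 r12.5 458.53820565872047
2 end edge 307.5105062717357 313.2753067297398 ring upper edge r14.5 430.2174047354197 r12.5 447.07226298326293
4 end edge 299.017024038169 304.8932209628616 ring upper edge r14.5 418.7020441366519 r12.5 435.5197412301953
```

```bash
python3 -m jog '-0.004 0 0.04 0 0 0;-0.008 0 0.075 0 0 0;-0.008 0 0.088 0 0 0;-0.008 0 0.092 0 0 0;-0.008 0 0.096 0 0 0;-0.008 0 0.1 0 0 0;-0.008 0 0.103 0 0 0;-0.008 0 0.103 0 0 0'
python3 -c "
from h import *
T=tilt();b=bore('w');s=state();print(T.T@(s['ee_pos']+T[:,2]*60-b),T.T@s['force'])"
```

```text
time_s: 23.6
ee_pos: [530.2, -206.5, 162.4]
ee_rot: [150.0, 0.2, 93.8]
force: [-17.2, -4.6, 12.4]
gripper_width: 28.5
[-2.15712941  0.39386253  2.08254296] [ -3.5176757   -8.88053643 -19.48162253]
```

Blocked at about 2 mm, and the reaction points to -y and slightly -x. I'll back off and shift a millimetre that way.

```bash
python3 -m jog '0 0 -0.008 0 0 0;-0.002 -0.003 -0.008 0 0 0;-0.002 -0.003 -0.008 0 0 0;-0.002 -0.003 -0.005 0 0 0;-0.002 -0.003 -0.003 0 0 0;-0.002 -0.003 -0.001 0 0 0;-0.002 -0.003 0 0 0 0;-0.002 -0.003 0 0 0 0'
python3 -c "
from h import *
T=tilt();b=bore('w');s=state();print(T.T@(s['ee_pos']+T[:,2]*60-b),T.T@s['force'])"
```

```text
time_s: 24.27
ee_pos: [529.0, -207.4, 161.6]
ee_rot: [150.0, 0.2, 93.8]
force: [-3.3, -0.5, 3.0]
gripper_width: 28.4
[-3.0379073  -1.08668347  2.05429545] [-0.33666991 -1.35272499 -4.26820422]
```

```bash
python3 -m jog '0 0 0.001 0 0 0;0 0 0.002 0 0 0;0 0 0.004 0 0 0;0 0 0.004 0 0 0'
python3 -c "
from h import *
T=tilt();b=bore('w');s=state();print(T.T@(s['ee_pos']+T[:,2]*60-b),T.T@s['force'])
im=save('wrist','w11.png')
cv2.imwrite('pics/v11.png',cv2.resize(im[130:300,230:430,::-1],None,fx=4,fy=4,interpolation=cv2.INTER_CUBIC)[:600])"
```

```text
time_s: 24.6
ee_pos: [529.7, -208.2, 160.9]
ee_rot: [149.9, 0.4, 93.8]
force: [-10.3, -3.1, 9.8]
gripper_width: 28.7
[-3.87537464 -0.93084197  3.05540799] [ -2.48799071  -4.18752001 -13.78653143]
```

View pics/v11.png

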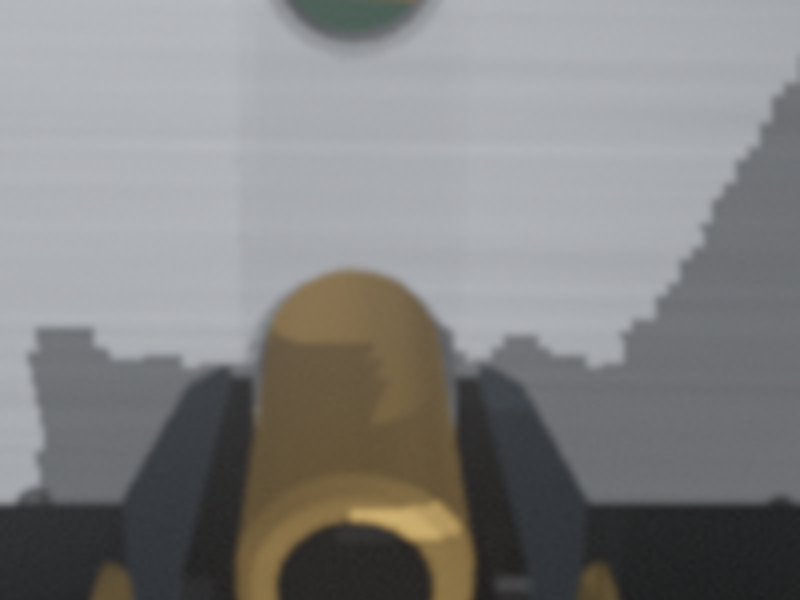

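The bush's upper edge covers the mouth's +x rim, while the side gaps look even. I'll shift about 2.5 mm further to -x.

```bash
python3 -m jog '0 0 -0.008 0 0 0;-0.005 0.001 -0.008 0 0 0;-0.005 0.001 -0.008 0 0 0;-0.005 0.001 -0.005 0 0 0;-0.005 0.001 -0.002 0 0 0;-0.005 0.001 0 0 0 0;-0.005 0.001 0.002 0 0 0;-0.005 0.001 0.004 0 0 0;-0.005 0.001 0.004 0 0 0'
python3 -c "
from h import *
T=tilt();b=bore('w');s=state();print(T.T@(s['ee_pos']+T[:,2]*60-b),T.T@s['force'])"
```

```text
time_s: 25.4
ee_pos: [531.3, -210.7, 159.0]
ee_rot: [150.0, 0.4, 93.8]
force: [0.3, 0.8, -2.1]
gripper_width: 28.2
[-6.42605735 -0.56280726  5.35549853] [ 0.78768862 -0.72862032  2.03992257]
```

It is 5.4 mm in with no force, so I'll carry on.

```bash
python3 -m jog '0 0 0.006 0 0 0;0 0 0.012 0 0 0;0 0 0.018 0 0 0;0 0 0.024 0 0 0;0 0 0.024 0 0 0'
python3 -c "
from h import *
T=tilt();b=bore('w');s=state();print(T.T@(s['ee_pos']+T[:,2]*60-b),T.T@s['force'])"
```

```text
time_s: 25.82
ee_pos: [537.4, -210.2, 148.0]
ee_rot: [150.0, 0.4, 93.8]
force: [0.1, -0.5, -2.3]
gripper_width: 28.5
[-6.36190641 -0.82971079 17.99371059] [-0.51792913 -1.0617079   2.00630661]
```

```bash
python3 -m jog '0 0 0.006 0 0 0;0 0 0.01 0 0 0;0 0 0.01 0 0 0'
python3 -m jog '0 0 0 0 0 0;0 0 0 0 0 0;0 0 0 0 0 0;0 0 0 0 0 0;0 0 0 0 0 0;0 0 0 0 0 0;0 0 -0.04 0 0 0;0 0 -0.1 0 0 0;0 0 -0.18 0 0 0;0 0 -0.24 0 0 0;-0.03 -0.05 -0.26 0 0 0;-0.06 -0.1 -0.26 0 0 0;-0.06 -0.1 -0.26 0 0 0;-0.06 -0.1 -0.26 0 0 0' 0.5
python3 -c "
from h import *
im=save('wrist','w12.png');sd=save('side','s12.png');sc=save('scene','c12.png')
f=lambda x,k:cv2.resize(x[:,:,::-1],None,fx=k,fy=k)
a=f(im[60:300,200:460],1.5);b=f(sd[125:345,270:470],360/220);c=f(sc[110:310,190:290],1.8)
cv2.imwrite('pics/v12.png',np.hstack([a,b[:360],c]))"
```

```text
time_s: 26.07
ee_pos: [539.9, -210.0, 143.1]
ee_rot: [150.0, 0.3, 93.8]
force: [0.3, -1.7, -2.0]
gripper_width: 28.3
time_s: 27.23
ee_pos: [433.0, -247.2, 230.7]
ee_rot: [150.1, 0.3, 93.7]
force: [1.1, -0.4, -0.4]
gripper_width: 68.3
```

View pics/v12.png

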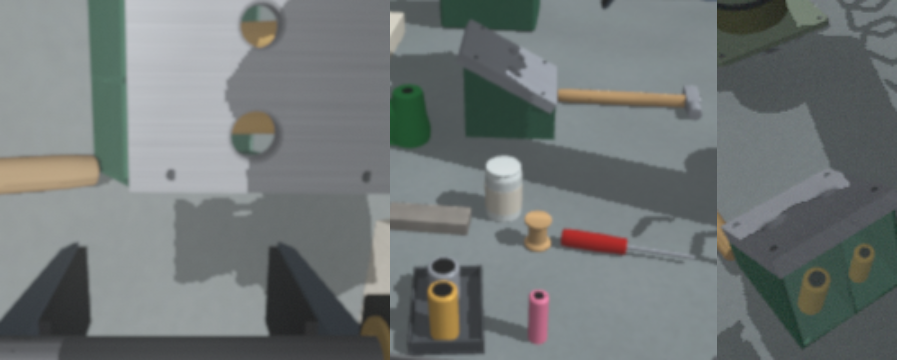

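```bash
python3 -m jog '0 0 0 0 0 0;0 0 0 0 0 0;0 0 0 0 0 0;0 0 0 0 0 0;0 0 0 0 0 0;0 0 0 0 0 0'; python3 -c "
from workcell import *
print(job_done())"
```

```text
time_s: 27.88
ee_pos: [434.6, -246.3, 231.2]
ee_rot: [150.0, 0.3, 93.9]
force: [0.3, 0.1, -0.2]
gripper_width: 68.3
the job is handed in; nothing more can be done
None
```

All three bushes are sorted and the job is handed in, at 27.9 s of robot time.

| Bush | Grip width | Size | Where it went |
|---|---|---|---|
| bush_b | 34.7 mm | 35 mm | Pressed on the wide mouth with about 14 N, did not enter; stands in the reject tray beside the old reject |
| bush_c | 22.3 mm | 23 mm | Slid through the narrow bore into its compartment |
| bush_a | 28.5 mm | 29 mm | Slid through the wide bore into its compartment |

- **bush_a fit:** it was blocked at the rim of the wide bore at first, with a reaction of about 20 N. After I moved it a few millimetres sideways it went in with no force. It was not tried in the narrow bore, because its grip width already ruled that out.
- **Last pictures:** one bush shows in each compartment through the clear wall, and bush_b is upright in the tray. The bystanders that show in the last pictures look to be where they were, and the gripper touches nothing. I judged this by eye and did not measure final positions.

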